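# Try and clear the cell counter, then click the tally

### The job

Make the counters ready for the next blood slide with light taps of the fingertips, in this order: try the leftmost key of the blood cell counter, then press its rightmost key, which clears it, and then click the lever of the hand tally counter for the new slide, letting each one spring back up. Do not press any of the six keys between, leave the tally counter standing where it is without lifting it, press nothing hard, and do not disturb the other things on the desk.

Things in the scene. Friction and masses are not known exactly. Their poses are not given: they have to be found in the camera images.
- diff_counter: blood cell counter, fixed: beige desk instrument with a row of eight keys (six white, then red, then blue) on its low sloping front, and a raised back with number windows; 110 deep (x) by 190 wide (y), back 65 mm high (76 with a round switch). Origin: centre of its underside; x from the keys to the back, y to the left seen from the keys, z up. Keys at 22 mm pitch along y, from +77 to -77 mm, each 16 mm (y) by 19 mm (x).
- left_key_top (a point): middle of the top face of the leftmost key (at +y of the row), key up; 34 mm above the desk, the key's rear edge 2 mm higher, its front edge 2 mm lower. Axes as the counter's. Keys stand about 7 mm proud and slide 3 mm in, square to the slope (10.5 degrees off vertical), on a spring: 1.2 mm in at about 4 N, fully in at 9 N against a hard stop.
- right_key_top (a point): the same point on the rightmost key (at -y of the row).
- tally_stand: steel foot plate 70 (x) by 90 (y) by 10 mm, loose on the desk, about 0.7 kg with the hand tally counter clipped upright on it: a round bright metal body 23 mm thick (x), 46 wide (y), top 56 mm above the desk, with a flat lever on top, a small knob at its -y end and a ring at its +y end. Origin on the desk under the body, 6 mm to +y of the plate's middle; y along the lever, z up.
- tally_lever_top (a point): on the upper face of the tally's lever, 9 mm from its free end, lever up; 63 mm above the desk. Lever 10 mm wide (x of the stand), 35 mm long (y), hinged at its +y end; its free end, at y = -26 mm, is its highest point, 65 mm up. Pressed, the free end sinks 8.5 mm at up to 2.5 N, then meets the hard body; it springs back. Axes as the stand's.
- tally_lever (a joint): lever of the tally counter, rad: 0 up (may rest up to 0.07 from friction), 0.244 fully down
- diff_counter_key_0 (a joint): first (leftmost) key from the left of the cell counter, m: 0 up (may rest up to 0.0004 from friction), 0.003 fully in
- diff_counter_key_1 (a joint): second key from the left of the cell counter, m: 0 up (may rest up to 0.0004 from friction), 0.003 fully in
- diff_counter_key_2 (a joint): third key from the left of the cell counter, m: 0 up (may rest up to 0.0004 from friction), 0.003 fully in
- diff_counter_key_3 (a joint): fourth key from the left of the cell counter, m: 0 up (may rest up to 0.0004 from friction), 0.003 fully in
- diff_counter_key_4 (a joint): fifth key from the left of the cell counter, m: 0 up (may rest up to 0.0004 from friction), 0.003 fully in
- diff_counter_key_5 (a joint): sixth key from the left of the cell counter, m: 0 up (may rest up to 0.0004 from friction), 0.003 fully in
- diff_counter_key_6 (a joint): seventh key from the left of the cell counter, m: 0 up (may rest up to 0.0004 from friction), 0.003 fully in
- diff_counter_key_7 (a joint): eighth (rightmost) key from the left of the cell counter, m: 0 up (may rest up to 0.0004 from friction), 0.003 fully in
- dropper_bottle: bystander: brown dropper bottle with black bulb, 29 mm across, 102 mm high, standing; origin at the centre of its underside
- spare_eyepiece: bystander: black microscope eyepiece, 39 mm across, 46 mm high, standing; origin at the centre of its underside
- slide_box: bystander: green flat slide box, 73 (x) by 105 (y) by 34 mm; origin at the centre of its underside
- eraser: bystander: blue and white eraser, 19 (x) by 44 (y) by 12 mm; origin at the centre of its underside
- screwdriver: bystander: small screwdriver with a yellow handle, lying, 116 mm long (y), 17 mm thick; origin at the centre of its underside

How it is judged:
On the way, in this order (a step that is already met when the one before it is completed fails the run):
1. leftmost key pressed (at least 1.2 mm in), rightmost key and tally lever up (value of joint diff_counter_key_0 above 0.0012 m and value of joint diff_counter_key_7 below 0.0008 m and value of joint tally_lever below 0.09 rad), for 0.04 s.
2. rightmost key pressed (at least 1.2 mm in), leftmost key and tally lever up (value of joint diff_counter_key_7 above 0.0012 m and value of joint diff_counter_key_0 below 0.0008 m and value of joint tally_lever below 0.09 rad), for 0.04 s.
3. tally lever pressed (at least half its way), both keys up (value of joint tally_lever above 0.12 rad and value of joint each of diff_counter_key_7, diff_counter_key_0 below 0.0008 m), for 0.04 s.
At the end, for the whole second after the job is handed in: All eight keys (within 0.8 mm) and the tally lever (within 0.09 rad) have sprung back up; the tally stands upright, at rest, within 20 mm of its start; the five bystanders are within 20 mm of their starts (value of joint each of diff_counter_key_0, diff_counter_key_1, diff_counter_key_2, diff_counter_key_3, diff_counter_key_4, diff_counter_key_5, diff_counter_key_6, diff_counter_key_7 below 0.0008 m and value of joint tally_lever below 0.09 rad and distance of each of tally_stand, dropper_bottle, spare_eyepiece, slide_box, eraser, screwdriver from where it was at the start of the episode below 0.02 m and angle between tally_stand's own z axis and vertical below 0.1 rad and linear speed of tally_stand below 0.02 m/s); the robot touches nothing.
It fails at once if one of the six keys between is pressed (over 1.5 mm in) (value of joint any of diff_counter_key_1, diff_counter_key_2, diff_counter_key_3, diff_counter_key_4, diff_counter_key_5, diff_counter_key_6 above 0.0015 m).
It fails at once if the cell counter or the tally is pressed with more than 30 N (contact force between any of the arm, the fingers and diff_counter above 30 N or contact force between any of the arm, the fingers and tally_stand above 30 N).
It fails at once if the tally counter is lifted (8 mm), tipped or pushed over 20 mm away (height (world z) of tally_stand above 0.008 m or angle between tally_stand's own z axis and vertical above 0.2 rad or distance of tally_stand from where it was at the start of the episode above 0.02 m).
It fails at once if a bystander is moved over 20 mm or a standing one knocked over (distance of any of dropper_bottle, spare_eyepiece, slide_box, eraser, screwdriver from where it was at the start of the episode above 0.02 m or angle between any of dropper_bottle, spare_eyepiece's own z axis and vertical above 0.5 rad).
It also fails if it takes over 56 s, if anything falls off the work surface, if the arm or the gripper's body presses on something with over 40 N, if the wrist force passes 120 N, or if a joint passes its speed limit or range.

### The arm

A 6-joint arm with a two-finger parallel gripper is mounted at the origin on a cart in front of the work surface, level with it; the furniture and walls round the work are solid. World frame = base frame: x ahead of the robot, y to its left, z up, the work surface at z = 0. Lengths are in m, angles in rad, forces in N, time in s.
With the tool pointing down it reaches from about 0.3 to 0.825 m from the base axis. Payload 5.4 kg.
Tool frame: the origin (TCP) lies between the finger pads; the fingertips stand 22 mm ahead of it and the grasp point (between the pads) lies 3 mm ahead of it (robot.tip_extent is the distance from the TCP to the fingertips, in m); z points along the fingers, y is the direction in which the jaws open and shut (so a half turn about z gives the same grasp; the last joint's range is limited). The gripper opens to 92 mm and grips with 3 to 60 N. Pads are 20 mm wide; open, the fingers measure 128 mm over their backs; the gripper's body (75 mm by 189 mm) begins 69 mm behind the grasp point.
Start: joints at [1.053, 0.158, 1.597, -0, 1.386, -0.21], TCP at [0.174, 0.548, 0.214] pointing down, gripper open.
Joint ranges: [-2.91, 2.91], [-0.94, 2.29], [0.18, 2.7], [-1.29, 4.43], [0.17, 2.64], [-3, 3]. Speed limits (rad/s): [2.57, 2.57, 3.14, 3.14, 3.14, 3.14].

### API

Orientations are given as [roll, pitch, yaw] about the fixed x, y, z axes, in that order (R = Rz(yaw) Ry(pitch) Rx(roll)).
In Python, from station import robot gives the robot as it stands.
- The arm moves only by the tool jog_arm, never from a script. Its argument "increments" is a list of rows, each a list of 3 entries, a list of its own where there are three numbers: the finger opening in mm, from 0 to 91.9, then the shift along the tool's x, y, z in mm, then the turn, a rotation vector about the tool's x, y, z in units of 10 degrees (1.0 is 10 degrees). A call has 1 to 12 rows; each row is the pose to reach, as a shift and turn from the pose commanded when the call began, along the tool's axes at that moment; what a row does not reach only later rows make up. A row lasts 1/8 s, in which the tool goes at most 62.5 mm and 10.7 degrees, less where a joint would pass 70% of its speed; a pose out of reach is approached as far as the arm can. A call with a gripper value outside its range is refused whole. The fingers move at their own pace and stop on an object; the grip force is fixed at half the most. Time passes only in rows, so rows that repeat a pose let the fingers close. It gives the time, the measured TCP pose, the force and the opening at its end, in the units of the state.
- robot.get_state(): the state, without advancing time (a new reading comes with each control period).
- robot.read_camera(name): name is "side" or "top" or "wrist"; returns the picture (384x512x3 uint8, red, green, blue); there is no depth.
- robot.camera_params(name): a dict with "vertical_fov" (degrees; the focal length in pixels is half the picture's height over the tangent of half this angle, whatever the lens; pixels are square), "cx", "cy" (the principal point, pixels), "R" (3x3) and "t" (3): a world point X has camera coordinates R X + t. Camera axes: x right, y down, z forward; pixel columns grow to the right and rows downward; lengths in m; the calibration is good to about 2 mm. A picture is of the moment at which its call begins: read the wrist's pose just before it. camera_params takes no time and is no camera call; for the wrist camera it gives the pose at the moment of the call.
- robot.job_done(): hands the job in, once; it reports no verdict.
The state is a dict: "t": time; "joints": joint angles; "joint_vel": joint speeds; "effort": joint torques, N m; "ee_pos": TCP position; "tool_rot": TCP orientation; "ft_force": force on the tool from outside, world axes, zero at the start; "moment": the same for the moment, N m; "width": finger opening in m.
Only numpy, scipy, OpenCV 4.12 (cv2) and the standard library are available. Lean on these libraries where they do the work, as an engineer would, in place of code of your own. Each camera call takes 0.05 s, during which the arm holds its last target.

## Working session

There is one attempt and no reset: what is moved stays moved. The work goes in short steps, Python scripts to look and compute and a tool call to move; the robot and the scene stay as the last step left them, time stands still between calls to the robot, and variables do not carry over. Pictures are saved under pics/ and viewed, and the job is handed in when it is done.

Besides the shell and the picture viewer there is one more tool, called after "Call:" as name(argument=value, ...), one argument or row to a line, values as JSON. jog_arm: Moves the arm, as the interface text tells. Its arguments: {"type":"object","properties":{"increments":{"type":"array","items":{"type":"array"}}},"required":["increments"]}

```bash
mkdir -p pics; ls; python3 - <<'E'
from station import robot
import cv2
s=robot.get_state()
print(s)
for n in ["top","side","wrist"]:
    p=robot.camera_params(n); print(n,p)
    im=robot.read_camera(n); cv2.imwrite(f"pics/{n}0.png",im[:,:,::-1])
print(robot.tip_extent)
E
```

```text
pics
{'t': 0.0, 'joints': array([ 1.05289730e+00,  1.59055621e-01,  1.59821301e+00,  4.47787917e-05,
        1.38616446e+00, -2.10115426e-01]), 'joint_vel': array([-0.00136663,  0.00126416,  0.00018979,  0.00031773,  0.00100753,
        0.00170522]), 'effort': array([-9.65851832e-04, -3.85567188e+01, -3.22111094e+01,  7.00042164e-02,
        3.79598932e-02, -1.45540071e-04]), 'ee_pos': array([0.17390162, 0.54743439, 0.21342484]), 'tool_rot': array([-3.13980187e+00, -4.26899594e-04,  2.83380041e+00]), 'ft_force': array([-0.9756656 ,  0.06824123,  0.08010275]), 'moment': array([ 0.00923622,  0.00796948, -0.00418122]), 'width': 0.09199472526173069}
top {'vertical_fov': 56.383514747727105, 'cx': 249.76889633536408, 'cy': 195.62286032705674, 'R': array([[ 0.00827259, -0.99980945, -0.01768143],
       [-0.99620898, -0.00670894, -0.0867332 ],
       [ 0.08659805,  0.01833191, -0.99607466]]), 't': array([-0.06944069,  0.45438399,  1.02054664])}
side {'vertical_fov': 42.02236717747613, 'cx': 259.70223751866484, 'cy': 190.50202658585417, 'R': array([[ 0.93984751, -0.34078475, -0.02350356],
       [-0.17022422, -0.40758372, -0.89716176],
       [ 0.29615938,  0.84719612, -0.44107636]]), 't': array([-0.43181483,  0.10266406,  1.23830957])}
wrist {'vertical_fov': 71.85367610957235, 'cx': 257.1226493868386, 'cy': 193.71701638189103, 'R': array([[ 0.30312359,  0.95294816, -0.00242574],
       [ 0.92687942, -0.29423811,  0.23306323],
       [ 0.22138343, -0.07289533, -0.97245856]]), 't': array([-0.5737294 , -0.02549443,  0.38931696])}
0.022
```

View pics/top0.png

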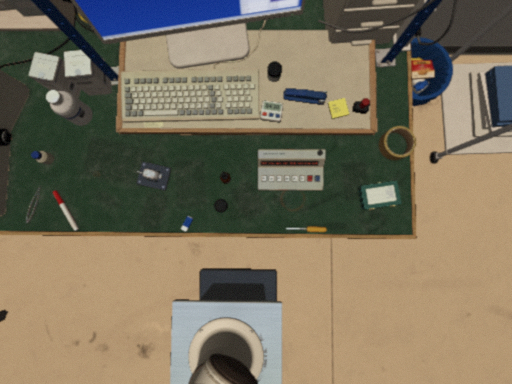

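View pics/side0.png

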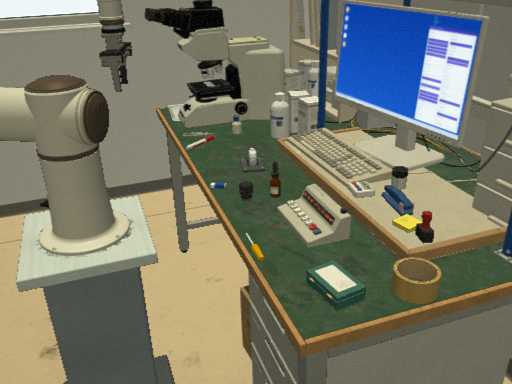

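View pics/wrist0.png

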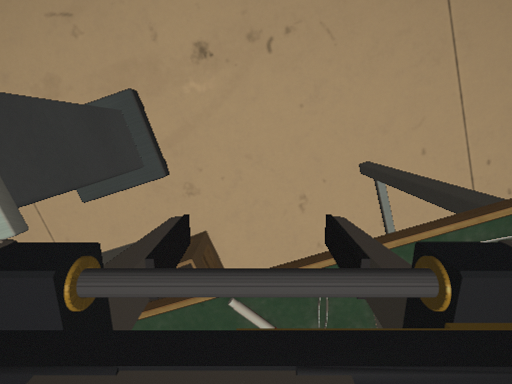

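The top view shows the cell counter at about (291,170) with keys along the row near v≈178. The tally is at about (152,175), the bottle at (225,178), the eyepiece at (221,205), the eraser at (187,224), the screwdriver at (307,229) and the slide box at (380,195). The side view agrees. I'll enlarge it next.

```bash
python3 - <<'E'
import cv2,numpy as np
im=cv2.imread("pics/top0.png")
a=cv2.resize(im[140:200,245:335],None,fx=8,fy=8,interpolation=cv2.INTER_CUBIC)
cv2.imwrite("pics/c1.png",a)
b=cv2.resize(im[150:200,120:185],None,fx=10,fy=10,interpolation=cv2.INTER_CUBIC)
cv2.imwrite("pics/c2.png",b)
s=cv2.imread("pics/side0.png")
cv2.imwrite("pics/c3.png",cv2.resize(s[140:260,220:360],None,fx=5,fy=5,interpolation=cv2.INTER_CUBIC))
E
```

```text
(no output)
```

View pics/c1.png

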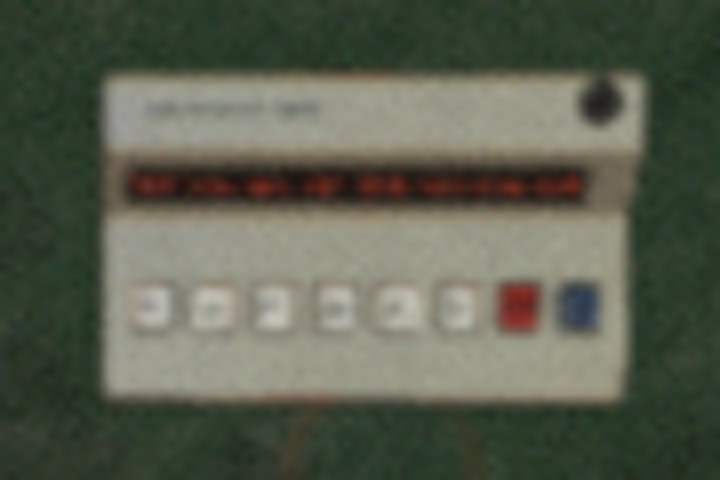

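View pics/c2.png

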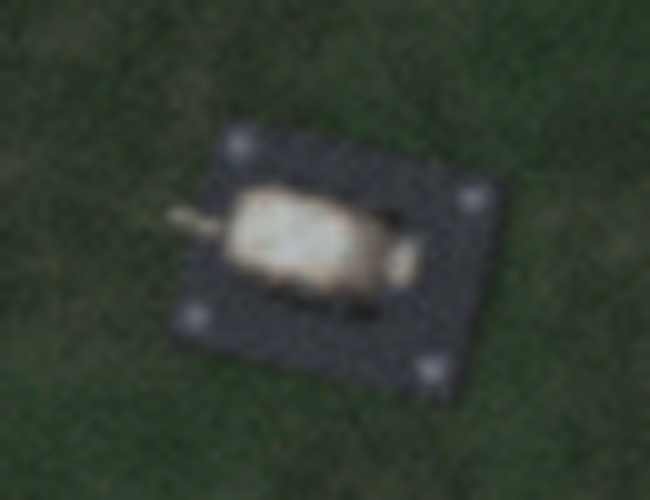

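View pics/c3.png

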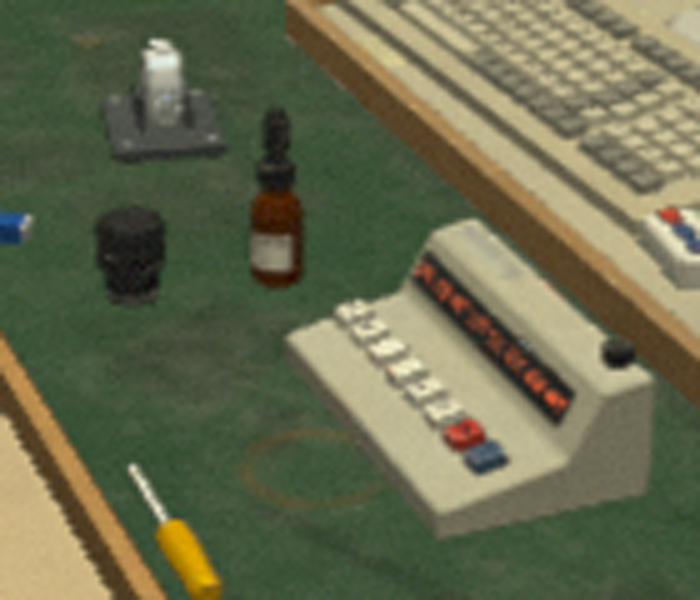

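Keys in the crop: leftmost centre at about (153,306) and the blue one at (579,306), at 8x. For the tally, the plate screws are at (239,143), (473,197), (195,317) and (433,370) at 10x. The ring points left (+y) and the knob points right. I'll cast rays onto the planes.

```bash
cat > h.py <<'E'
from station import robot
import numpy as np, cv2
def ray(n,uv,z,p=None):
    p=p or robot.camera_params(n)
    f=192/np.tan(np.radians(p["vertical_fov"]/2))
    d=p["R"].T@np.array([(uv[0]-p["cx"])/f,(uv[1]-p["cy"])/f,1]); c=-p["R"].T@p["t"]
    return c+d*(z-c[2])/d[2]
def proj(n,X,p=None):
    p=p or robot.camera_params(n)
    f=192/np.tan(np.radians(p["vertical_fov"]/2))
    c=p["R"]@np.array(X)+p["t"]; return np.round([f*c[0]/c[2]+p["cx"],f*c[1]/c[2]+p["cy"]],1)
E
python3 - <<'E'
from h import *
np.set_printoptions(precision=4,suppress=True)
c=lambda u,v:((u+.5)/8+245-.5,(v+.5)/8+140-.5)
t=lambda u,v:((u+.5)/10+120-.5,(v+.5)/10+150-.5)
print("L",ray("top",c(153,306),.034),"R",ray("top",c(579,306),.034), "red",ray("top",c(519,306),.034))
print("case corners", [ray("top",c(*q),z)[:2] for q,z in [((105,400),.0),((625,402),.0),((105,73),.065),((645,73),.065)]])
S=[ray("top",t(*q),.010)[:2] for q in [(239,143),(473,197),(195,317),(433,370)]]
print(S,np.mean(S,0))
print("diffs",S[1]-S[0],S[3]-S[2],S[2]-S[0],S[3]-S[1])
d=(S[0]-S[1]+S[2]-S[3]); d/=np.linalg.norm(d); print("ydir",d,"yaw",np.degrees(np.arctan2(-d[0],d[1])))
o=np.mean(S,0)+.006*d; print("origin",o,"lever",o-.017*d)
print("body top L/R end",ray("top",t(235,238),.05),ray("top",t(350,245),.06), ray("top",t(405,262),.05))
for n,uv,z in [("bottle",(225,178),.1),("eyep",(221,205),.046),("box",(380,195),.034)]: print(n,ray("top",uv,z))
# side cross check
s=lambda u,v:((u+.5)/5+220-.5,(v+.5)/5+140-.5)
print("side L",ray("side",s(352,311),.034),"R",ray("side",s(485,456),.034))
print("side tally corners",[ray("side",s(*q),.01)[:2] for q in [(107,95),(195,90),(118,150),(222,145)]])
print("side tally top",ray("side",s(158,43),.065))
E
```

```text
L [ 0.5052 -0.1058  0.034 ] R [ 0.5061 -0.2583  0.034 ] red [ 0.506  -0.2368  0.034 ]
case corners [array([ 0.4747, -0.089 ]), array([ 0.4752, -0.2806]), array([ 0.5832, -0.088 ]), array([ 0.584 , -0.2766])]
[array([0.5482, 0.2504]), array([0.5324, 0.1802]), array([0.4961, 0.2617]), array([0.4808, 0.1906])] [0.5144 0.2207]
diffs [-0.0158 -0.0702] [-0.0153 -0.0711] [-0.0521  0.0113] [-0.0516  0.0104]
ydir [0.2151 0.9766] yaw -12.419327574879208
origin [0.5157 0.2266] lever [0.512 0.21 ]
body top L/R end [0.5138 0.2377 0.05  ] [0.5105 0.2019 0.06  ] [0.5072 0.1889 0.05  ]
bottle [ 0.495  -0.0005  0.1   ]
eyep [0.4254 0.0145 0.046 ]
box [ 0.4579 -0.4366  0.034 ]
side L [ 0.505  -0.1051  0.034 ] R [ 0.5049 -0.2615  0.034 ]
side tally corners [array([0.4954, 0.2757]), array([0.5506, 0.2612]), array([0.4744, 0.1892]), array([0.5359, 0.1714])]
side tally top [0.5114 0.2158 0.065 ]
```

```bash
cat >> h.py <<'E'
from scipy.spatial.transform import Rotation as Ro
def Rtilt(deg,yaw=90):  # yaw=tool-x heading; tool z tilted by deg about world y
    return Ro.from_euler('y',-deg,degrees=True)*Ro.from_euler('z',yaw,degrees=True)*Ro.from_euler('x',180,degrees=True)
def inc(target,Rt,base=None):
    s=robot.get_state()
    R0=Ro.from_euler('xyz',s["tool_rot"]); 
    sh=R0.inv().apply(np.array(target)-s["ee_pos"])*1000
    rv=(R0.inv()*Rt).as_rotvec(degrees=True)/10
    print("shift mm",np.round(sh,1),"turn",np.round(rv,3))
def tcp(tip,Rt,up=0): return np.array(tip)-Rt.apply([0,0,1])*(0.022+up)
E
python3 - <<'E'
from h import *
R=Rtilt(10.5); print(R.as_matrix().round(3))
T=tcp([.505,-.1055,.034],R,.115); print(T); inc(T,R)
E
```

```text
[[ 0.     0.983  0.182]
 [ 1.    -0.    -0.   ]
 [ 0.     0.182 -0.983]]
[ 0.48003373 -0.1055      0.16870592]
shift mm [-489.5 -529.6   45.5] turn [-0.914 -0.66   7.216]
```

Call:
jog_arm(
  increments=[
    [0,[-41,-44,4],[-0.08,-0.06,0.6]],
    [0,[-82,-88,8],[-0.15,-0.11,1.2]],
    [0,[-123,-132,12],[-0.23,-0.17,1.8]],
    [0,[-164,-177,15],[-0.3,-0.22,2.4]],
    [0,[-204,-221,19],[-0.38,-0.28,3.0]],
    [0,[-245,-265,23],[-0.46,-0.33,3.61]],
    [0,[-286,-309,27],[-0.53,-0.39,4.21]],
    [0,[-327,-353,31],[-0.61,-0.44,4.81]],
    [0,[-368,-398,34],[-0.69,-0.5,5.41]],
    [0,[-409,-442,38],[-0.76,-0.55,6.01]],
    [0,[-450,-486,42],[-0.84,-0.61,6.61]],
    [0,[-489.5,-529.6,45.5],[-0.914,-0.66,7.216]],
  ],
)

```text
t: 1.65
ee_pos: [0.4806, -0.1071, 0.1687]
tool_rot: [2.957, -0.002, 1.566]
ft_force: [0.8, 0.5, 0.6]
width: 0.0004
```

Call:
jog_arm(
  increments=[
    [0,[0,0,0],[0,0,0]],
    [0,[0,0,0],[0,0,0]],
    [0,[0,0,0],[0,0,0]],
  ],
)

```text
t: 2.02
ee_pos: [0.4799, -0.1038, 0.1688]
tool_rot: [2.958, -0.001, 1.573]
ft_force: [0.1, 0.2, 0.4]
width: 0.0006
```

```bash
python3 - <<'E'
from h import *
s=robot.get_state(); print(s['t'],s['ee_pos'],s['tool_rot'],s['ft_force'],s['width'])
R=Rtilt(10.5); T=tcp([.505,-.1055,.034],R); inc(T,R)
P=robot.camera_params("wrist")
cv2.imwrite("pics/w1.png",robot.read_camera("wrist")[:,:,::-1])
s=robot.read_camera("side");cv2.imwrite("pics/s1.png",cv2.resize(s[100:280,200:380],None,fx=3.3,fy=3.3)[:,:,::-1])
for k in range(8): print(k,proj("wrist",[.505,-.1055-.022*k,.034],P))
E
```

```text
2.025 [ 0.47989328 -0.10375833  0.16882305] [ 2.95785947e+00 -1.32751917e-03  1.57276218e+00] [0.07620962 0.18760323 0.4497096 ] 0.0005993303010698681
shift mm [-1.900e+00  1.000e-01  1.151e+02] turn [ 0.003 -0.01   0.01 ]
0 [257.9 188.3]
1 [257.8 206.1]
2 [257.8 223.4]
3 [257.7 240.1]
4 [257.7 256.4]
5 [257.7 272.1]
6 [257.6 287.4]
7 [257.6 302.2]
```

View pics/w1.png

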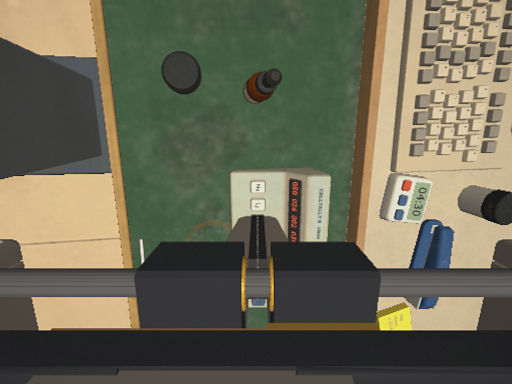

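View pics/s1.png

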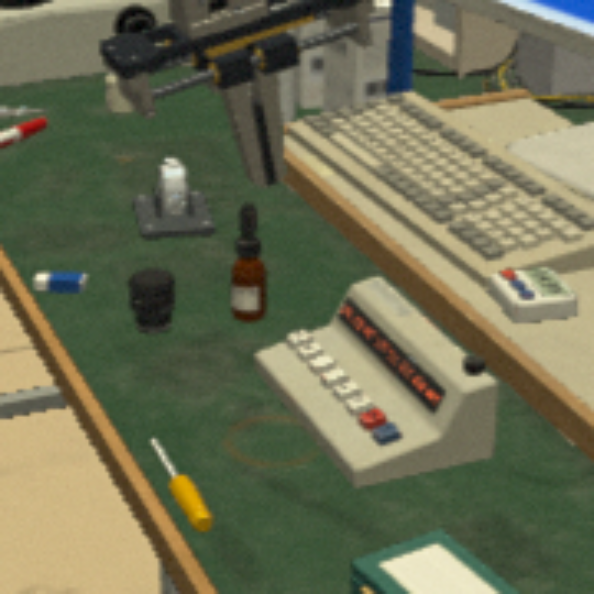

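The wrist picture shows the leftmost key at (257.5,187), against a predicted (257.9,188.3). The second key is at (257.5,204.5), against 206. So the fix is good to about 1.5 mm, and I'll use y=-0.105. The side view shows the closed fingertips clear above everything. Descending now.

Call:
jog_arm(
  increments=[
    [0,[-0.4,0,30],[0,0,0]],
    [0,[-0.8,0,60],[0,0,0]],
    [0,[-1.2,0,90],[0,0,0]],
    [0,[-1.2,0,105],[0,0,0]],
    [0,[-1.2,0,110],[0,0,0]],
    [0,[-1.2,0,110],[0,0,0]],
    [0,[-1.2,0,110],[0,0,0]],
  ],
)

```text
t: 3.0
ee_pos: [0.5011, -0.1065, 0.0619]
tool_rot: [2.956, -0.0, 1.571]
ft_force: [-0.6, -0.3, 0.3]
width: 0.0003
```

```bash
python3 - <<'E'
from h import *
R=Rtilt(10.5); T=tcp([.505,-.105,.034],R); inc(T,R); print(robot.get_state()['ft_force'])
cv2.imwrite("pics/w2.png",robot.read_camera("wrist")[:,:,::-1])
s=robot.read_camera("side");cv2.imwrite("pics/s2.png",cv2.resize(s[160:260,250:370],None,fx=5,fy=5)[:,:,::-1])
E
```

```text
shift mm [ 1.5 -1.3  6.2] turn [ 0.014 -0.001 -0.   ]
[-0.56171219 -0.2631474   0.32354538]
```

View pics/w2.png

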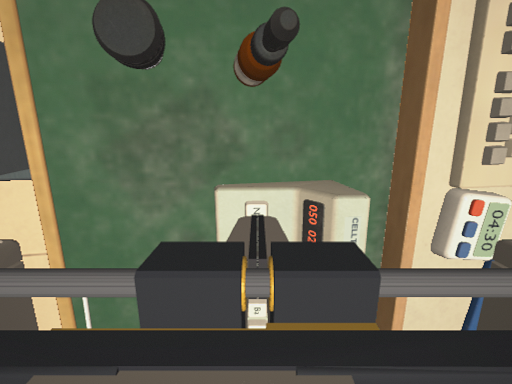

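View pics/s2.png

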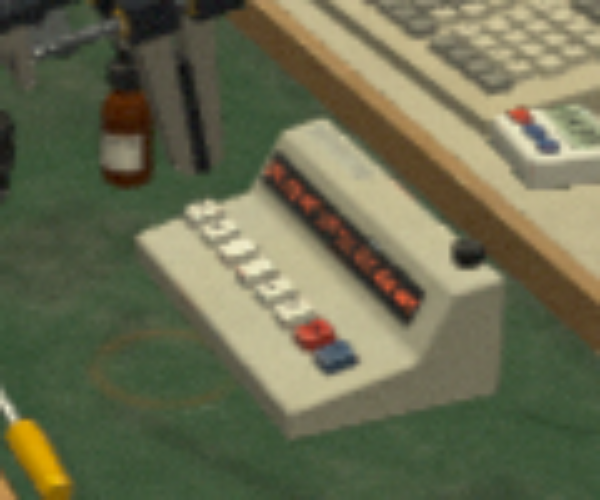

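```bash
python3 - <<'E'
from h import *
s=robot.get_state();print(s['t'],s['ee_pos'])
R=Ro.from_euler('xyz',s['tool_rot'])
for d in [(0,0,.022),(.01,.018,.022),(-.01,-.018,.022),(-.01,.018,.022),(.01,-.018,.022)]:
    X=s['ee_pos']+R.apply(d); print(X.round(4),(proj("side",X)-[250,160])*5)
print((proj("side",[.505,-.105,.034])-[250,160])*5)
robot.read_camera("side")
i=robot.read_camera("side");cv2.imwrite("pics/s3.png",cv2.resize(i[160:260,250:370],None,fx=5,fy=5)[:,:,::-1])
E
```

```text
3.1 [ 0.50095847 -0.10647747  0.06170786]
[ 0.505  -0.1065  0.0401] [201.  199.5]
[ 0.5227 -0.0965  0.0434] [225.  179.5]
[ 0.4873 -0.1165  0.0368] [176.5 220. ]
[ 0.5227 -0.1165  0.0434] [241. 196.]
[ 0.4873 -0.0965  0.0368] [162. 203.]
[200. 209.]
```

View pics/s3.png

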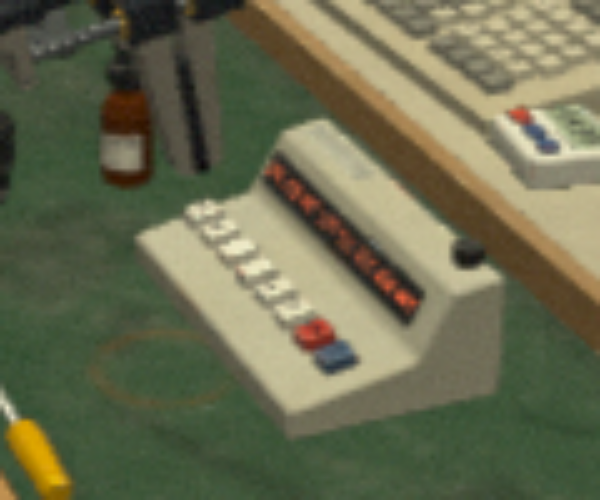

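```bash
python3 - <<'E'
from h import *
s=robot.get_state();print(s['t'],s['ee_pos'],s['joints'])
R=Ro.from_euler('xyz',s['tool_rot'])
P=robot.camera_params("wrist")
cc=-P["R"].T@P["t"]; print("cam in tool",R.inv().apply(cc-s['ee_pos']), R.inv().apply(P["R"].T@[0,0,1]))
for d in [(0,0,.022),(.01,.018,.022),(.01,-.018,.022),(.01,0,.022),(-.01,0,.022),(.01,0,.0)]:
    X=s['ee_pos']+R.apply(d); print(d,proj("wrist",X,P))
print("key0",proj("wrist",[.505,-.105,.034],P),proj("wrist",[.505,-.097,.034],P),proj("wrist",[.505,-.113,.034],P))
i=robot.read_camera("wrist");cv2.imwrite("pics/w3.png",cv2.resize(i[170:260,200:320],None,fx=6,fy=6)[:,:,::-1])
i=robot.read_camera("top");cv2.imwrite("pics/t3.png",cv2.resize(i[130:210,240:340],None,fx=7,fy=7)[:,:,::-1])
for d in [(0,0,.022),(.01,.018,.022),(-.01,.018,.022),(-.01,-.018,.022)]:
    X=s['ee_pos']+R.apply(d); print(d,(proj("top",X)-[240,130])*7)
E
```

```text
3.2 [ 0.5007319  -0.10636837  0.06137157] [-0.50402865  0.04017623  2.06452494  0.11634677  0.87811228 -0.57095539]
cam in tool [ 0.06534106 -0.00073714 -0.16970346] [-2.34274285e-01 -4.24021315e-04  9.72170448e-01]
(0, 0, 0.022) [258.2 218.2]
(0.01, 0.018, 0.022) [282.1 205.5]
(0.01, -0.018, 0.022) [234.3 205.5]
(0.01, 0, 0.022) [258.2 205.5]
(-0.01, 0, 0.022) [258.2 230.5]
(0.01, 0, 0.0) [258.3 214.6]
key0 [257.1 214.2] [257.1 204.3] [257.1 223.9]
(0, 0, 0.022) [167.3 333.9]
(0.01, 0.018, 0.022) [143.5 289.1]
(-0.01, 0.018, 0.022) [192.5 289.8]
(-0.01, -0.018, 0.022) [191.1 378. ]
```

View pics/w3.png

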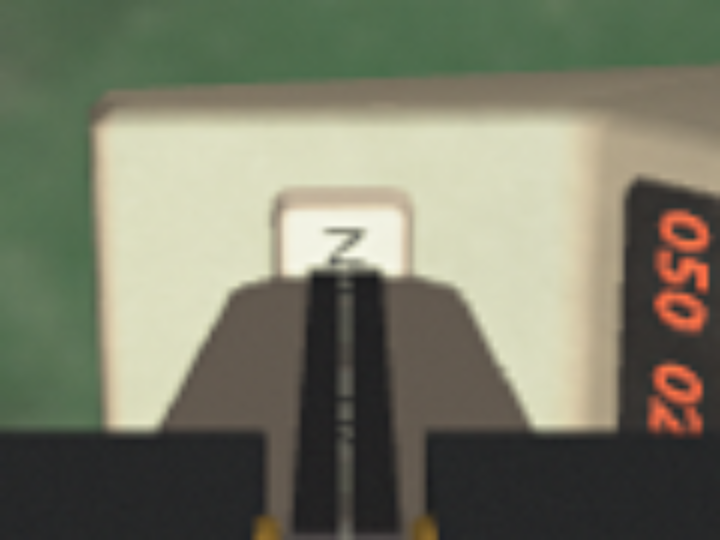

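View pics/t3.png

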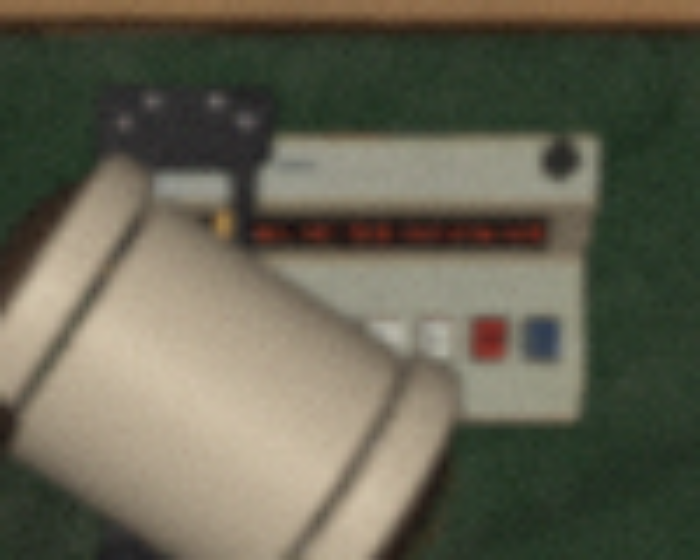

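The fingertips look about 17 mm higher than the 22 mm tip extent predicts, in both the side view (tip at crop (190,170), predicted (201,200)) and the wrist view (tip edge at v=216, predicted 205). I'll find the contact by force, in small steps.

Call:
jog_arm(
  increments=[
    [0,[1.3,0,1],[0,0,0]],
    [0,[1.3,0,3],[0,0,0]],
    [0,[1.3,0,5],[0,0,0]],
    [0,[1.3,0,6],[0,0,0]],
    [0,[1.3,0,6],[0,0,0]],
  ],
)

```text
t: 3.92
ee_pos: [0.5014, -0.1048, 0.0547]
tool_rot: [2.958, -0.001, 1.571]
ft_force: [-0.1, -0.3, 1.0]
width: 0.0003
```

Call:
jog_arm(
  increments=[
    [0,[0,0,1],[0,0,0]],
    [0,[0,0,1],[0,0,0]],
  ],
)

```text
t: 4.18
ee_pos: [0.5017, -0.1048, 0.0539]
tool_rot: [2.958, -0.001, 1.571]
ft_force: [-0.0, 0.5, 0.7]
width: 0.0003
```

Call:
jog_arm(
  increments=[
    [0,[0,0,1],[0,0,0]],
    [0,[0,0,1],[0,0,0]],
  ],
)

```text
t: 4.42
ee_pos: [0.5018, -0.1048, 0.0528]
tool_rot: [2.958, -0.001, 1.571]
ft_force: [-0.5, 0.0, -0.8]
width: 0.0004
```

```bash
python3 - <<'E'
from h import *
s=robot.get_state();print(s['ee_pos'],s['ft_force'])
i=robot.read_camera("side");cv2.imwrite("pics/s4.png",cv2.resize(i[180:230,270:340],None,fx=9,fy=9,interpolation=cv2.INTER_CUBIC)[:,:,::-1])
i=robot.read_camera("wrist");cv2.imwrite("pics/w4.png",cv2.resize(i[170:260,200:320],None,fx=6,fy=6)[:,:,::-1])
E
```

```text
[ 0.50177493 -0.10477168  0.05279402] [-0.48621625  0.0015009  -0.78697314]
```

View pics/s4.png

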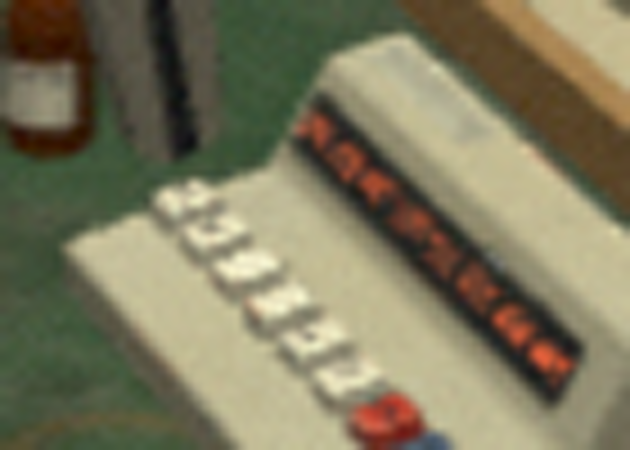

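View pics/w4.png

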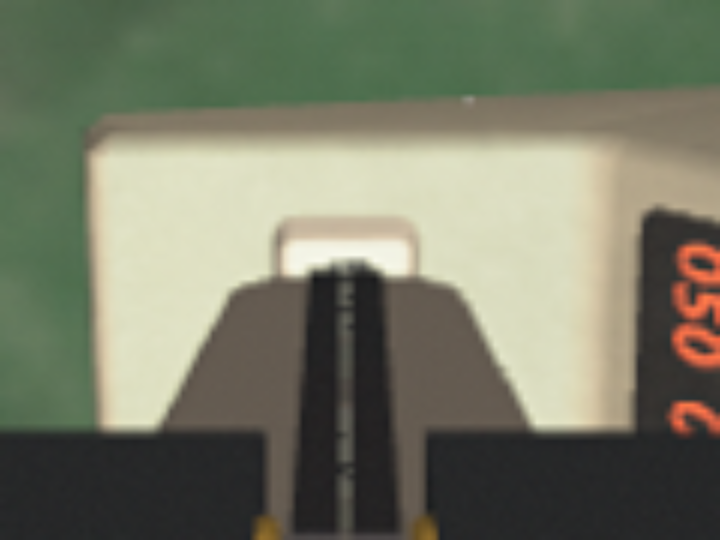

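The side view still shows a gap of about 13 mm between the tip (crop (175,158)) and the key (185,200). Going down 8 mm, then in small steps.

Call:
jog_arm(
  increments=[
    [0,[0,0,1],[0,0,0]],
    [0,[0,0,2],[0,0,0]],
    [0,[0,0,3],[0,0,0]],
    [0,[0,0,4],[0,0,0]],
    [0,[0,0,4],[0,0,0]],
  ],
)

```text
t: 5.15
ee_pos: [0.5025, -0.1048, 0.0488]
tool_rot: [2.958, -0.001, 1.571]
ft_force: [0.1, -0.6, -0.7]
width: 0.0003
```

Call:
jog_arm(
  increments=[
    [0,[0,0,1],[0,0,0]],
    [0,[0,0,2],[0,0,0]],
    [0,[0,0,2],[0,0,0]],
  ],
)

```text
t: 5.52
ee_pos: [0.5029, -0.1048, 0.0469]
tool_rot: [2.958, -0.001, 1.571]
ft_force: [0.1, -0.3, -0.4]
width: 0.0004
```

Call:
jog_arm(
  increments=[
    [0,[0,0,1],[0,0,0]],
    [0,[0,0,2],[0,0,0]],
    [0,[0,0,2],[0,0,0]],
  ],
)

```text
t: 5.9
ee_pos: [0.5032, -0.1048, 0.0449]
tool_rot: [2.958, -0.001, 1.571]
ft_force: [0.7, -0.7, -0.9]
width: 0.0006
```

```bash
python3 - <<'E'
from h import *
s=robot.get_state();print(s['ee_pos'],s['ft_force'])
i=robot.read_camera("side");cv2.imwrite("pics/s5.png",cv2.resize(i[180:230,270:340],None,fx=9,fy=9,interpolation=cv2.INTER_CUBIC)[:,:,::-1])
i=robot.read_camera("wrist");cv2.imwrite("pics/w5.png",cv2.resize(i[170:260,200:320],None,fx=6,fy=6)[:,:,::-1])
E
```

```text
[ 0.50324326 -0.10478037  0.04491936] [ 0.72794502 -0.7437878  -0.86143655]
```

View pics/s5.png

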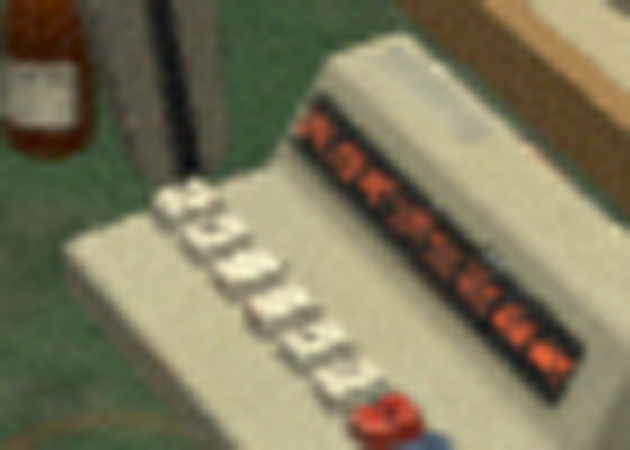

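View pics/w5.png

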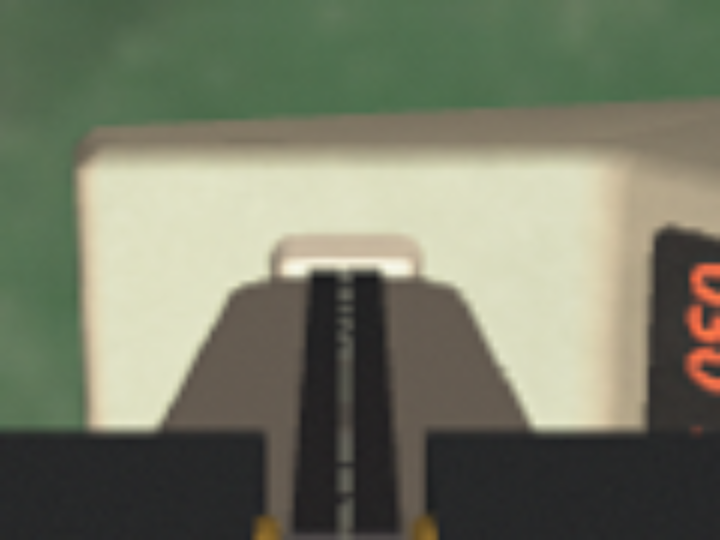

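No contact yet, and both views still show a gap. The tip must be much shorter than 22 mm. Continuing in small steps.

Call:
jog_arm(
  increments=[
    [0,[0,0,1],[0,0,0]],
    [0,[0,0,2],[0,0,0]],
    [0,[0,0,2],[0,0,0]],
  ],
)

```text
t: 6.38
ee_pos: [0.5036, -0.1048, 0.0429]
tool_rot: [2.958, -0.001, 1.571]
ft_force: [0.1, 0.2, 1.0]
width: 0.0008
```

Call:
jog_arm(
  increments=[
    [0,[0,0,1],[0,0,0]],
    [0,[0,0,1.5],[0,0,0]],
    [0,[0,0,1.5],[0,0,0]],
  ],
)

```text
t: 6.75
ee_pos: [0.5039, -0.1048, 0.0415]
tool_rot: [2.958, -0.001, 1.571]
ft_force: [0.0, 0.1, 0.4]
width: 0.0006
```

```bash
python3 - <<'E'
from h import *
s=robot.get_state();print(s['ee_pos'],s['ft_force'])
i=robot.read_camera("side");cv2.imwrite("pics/s6.png",cv2.resize(i[180:230,270:340],None,fx=9,fy=9,interpolation=cv2.INTER_CUBIC)[:,:,::-1])
i=robot.read_camera("wrist");cv2.imwrite("pics/w6.png",cv2.resize(i[170:260,200:320],None,fx=6,fy=6)[:,:,::-1])
E
```

```text
[ 0.50390132 -0.10478731  0.04153034] [0.02083248 0.0850558  0.39069507]
```

View pics/s6.png

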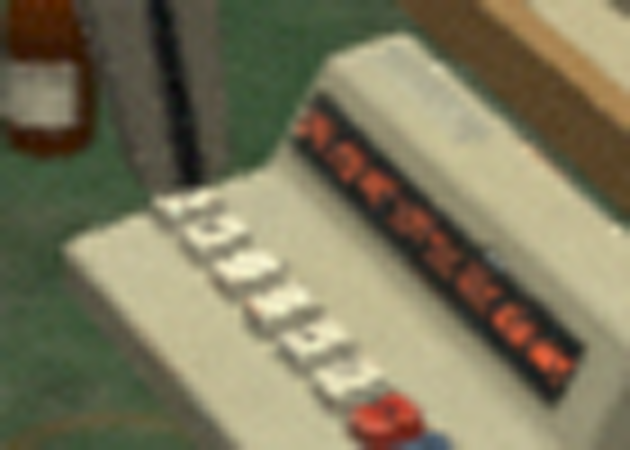

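View pics/w6.png

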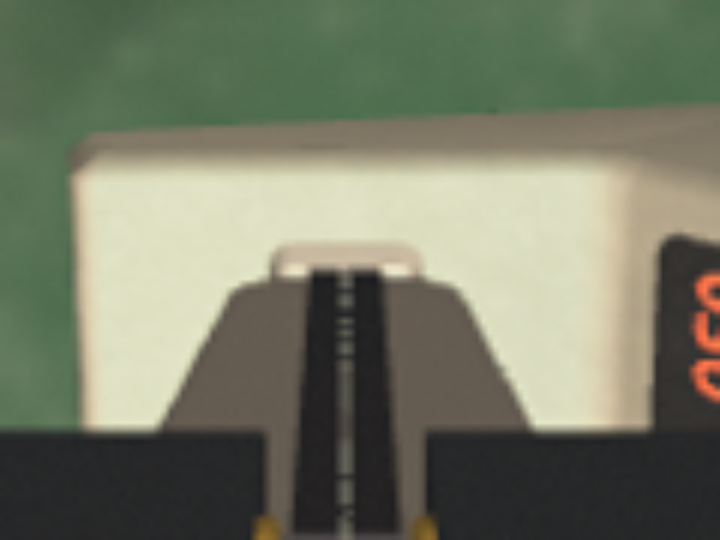

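The tip now starts to cover the key in the side view, with its bottom at crop (190,190). Steps of about 1 mm from here.

Call:
jog_arm(
  increments=[
    [0,[0,0,1],[0,0,0]],
    [0,[0,0,1.5],[0,0,0]],
    [0,[0,0,1.5],[0,0,0]],
  ],
)

```text
t: 7.22
ee_pos: [0.5042, -0.1048, 0.04]
tool_rot: [2.958, -0.001, 1.571]
ft_force: [0.1, 0.6, -0.3]
width: 0.0006
```

Call:
jog_arm(
  increments=[
    [0,[0,0,1],[0,0,0]],
    [0,[0,0,1],[0,0,0]],
  ],
)

```text
t: 7.48
ee_pos: [0.5044, -0.1048, 0.0391]
tool_rot: [2.958, -0.001, 1.571]
ft_force: [-0.8, 0.0, -0.7]
width: 0.0007
```

Call:
jog_arm(
  increments=[
    [0,[0,0,1],[0,0,0]],
    [0,[0,0,1],[0,0,0]],
  ],
)

```text
t: 7.72
ee_pos: [0.5045, -0.1048, 0.038]
tool_rot: [2.958, -0.001, 1.571]
ft_force: [1.0, -0.3, -0.4]
width: 0.0005
```

Call:
jog_arm(
  increments=[
    [0,[0,0,1],[0,0,0]],
    [0,[0,0,1],[0,0,0]],
  ],
)

```text
t: 7.98
ee_pos: [0.5047, -0.1048, 0.0371]
tool_rot: [2.958, -0.001, 1.571]
ft_force: [-0.2, 1.0, 1.0]
width: 0.0003
```

Call:
jog_arm(
  increments=[
    [0,[0,0,1],[0,0,0]],
    [0,[0,0,1],[0,0,0]],
  ],
)

```text
t: 8.22
ee_pos: [0.5049, -0.1048, 0.0361]
tool_rot: [2.958, -0.001, 1.571]
ft_force: [0.7, 0.3, 0.2]
width: 0.0001
```

```bash
python3 - <<'E'
from h import *
s=robot.get_state();print(s['ee_pos'],s['ft_force'])
i=robot.read_camera("side");cv2.imwrite("pics/s7.png",cv2.resize(i[180:230,270:340],None,fx=9,fy=9,interpolation=cv2.INTER_CUBIC)[:,:,::-1])
i=robot.read_camera("wrist");cv2.imwrite("pics/w7.png",cv2.resize(i[170:260,200:320],None,fx=6,fy=6)[:,:,::-1])
E
```

```text
[ 0.50489315 -0.10476023  0.03606701] [0.67447886 0.25450472 0.22423686]
```

View pics/s7.png

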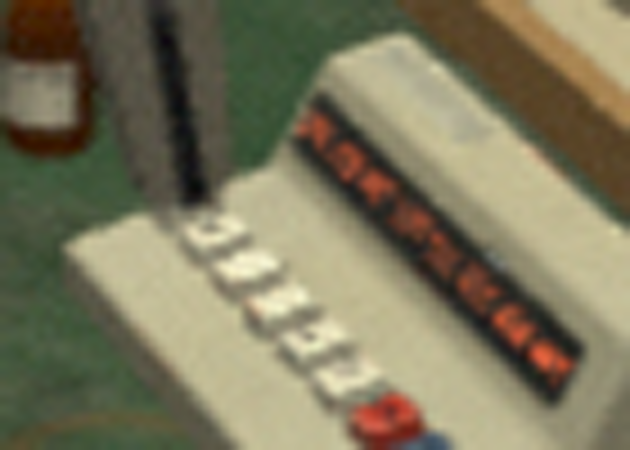

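View pics/w7.png

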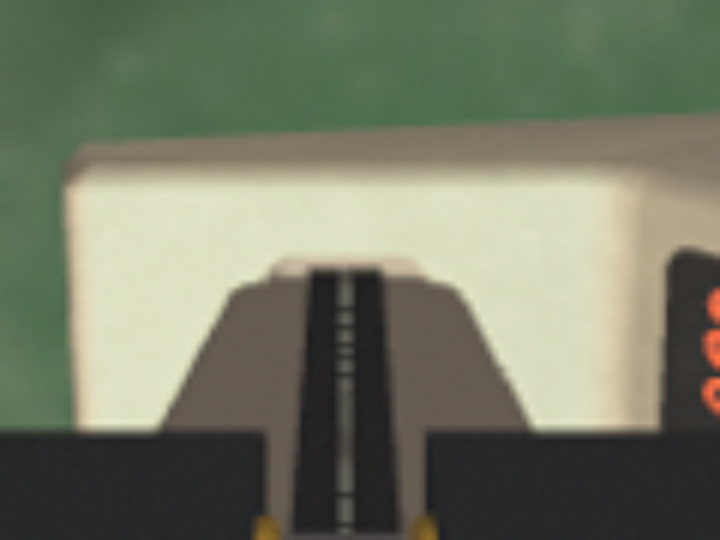

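Near contact: the tip's lower edge at crop (195,205) now hides the key. Still going in fine steps.

Call:
jog_arm(
  increments=[
    [0,[0,0,1],[0,0,0]],
    [0,[0,0,1],[0,0,0]],
  ],
)

```text
t: 8.57
ee_pos: [0.5051, -0.1048, 0.0351]
tool_rot: [2.958, -0.001, 1.571]
ft_force: [0.2, 0.6, -0.1]
width: 0.0005
```

Call:
jog_arm(
  increments=[
    [0,[0,0,1],[0,0,0]],
    [0,[0,0,1],[0,0,0]],
  ],
)

```text
t: 8.82
ee_pos: [0.5054, -0.1048, 0.0342]
tool_rot: [2.958, -0.001, 1.571]
ft_force: [-0.1, 0.6, 0.0]
width: 0.0005
```

```bash
python3 - <<'E'
from h import *
s=robot.get_state();print(s['ee_pos'],s['ft_force'],s['effort'],s['moment'])
i=robot.read_camera("side");cv2.imwrite("pics/s8.png",cv2.resize(i[180:230,270:340],None,fx=9,fy=9,interpolation=cv2.INTER_CUBIC)[:,:,::-1])
i=robot.read_camera("wrist");cv2.imwrite("pics/w8.png",cv2.resize(i[170:260,200:320],None,fx=6,fy=6)[:,:,::-1])
E
```

```text
[ 0.50538378 -0.10481659  0.03423217] [-0.05033295  0.61082835  0.03735191] [-7.78268964e-03 -3.04031467e+01 -2.63578105e+01  3.24574839e-01
 -5.46442028e-01  1.34498393e-02] [-0.09177189  0.14423168  0.02545273]
```

View pics/s8.png

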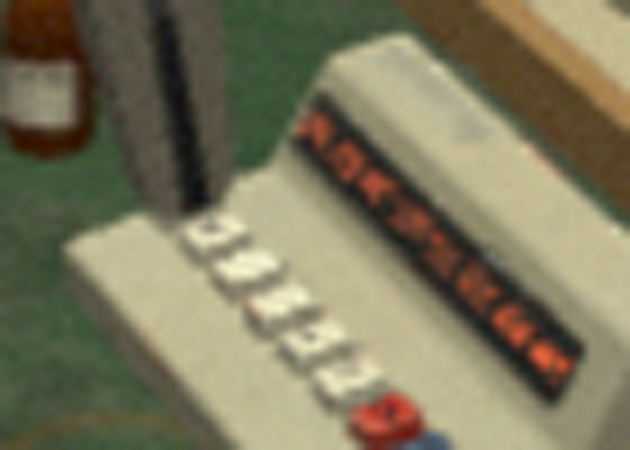

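View pics/w8.png

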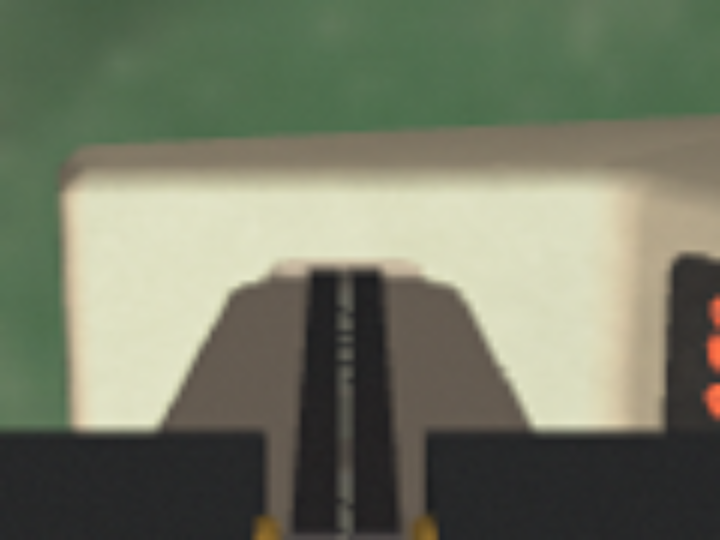

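Call:
jog_arm(
  increments=[
    [0,[0,0,1],[0,0,0]],
    [0,[0,0,1],[0,0,0]],
  ],
)

```text
t: 9.18
ee_pos: [0.5056, -0.1048, 0.0334]
tool_rot: [2.958, -0.001, 1.571]
ft_force: [-1.7, 0.4, 3.2]
width: 0.0
```

Call:
jog_arm(
  increments=[
    [0,[0,0,1],[0,0,0]],
    [0,[0,0,1],[0,0,0]],
  ],
)

```text
t: 9.43
ee_pos: [0.5057, -0.1048, 0.0325]
tool_rot: [2.958, -0.001, 1.571]
ft_force: [-3.9, 0.8, 4.1]
width: 0.0005
```

Contact found: about 4 N, then about 5.7 N. The true tip reach is close to zero, with the TCP at roughly the tip plane. Another 0.5 mm and a hold, to be sure of more than 1.2 mm travel.

Call:
jog_arm(
  increments=[
    [0,[0,0,0.5],[0,0,0]],
    [0,[0,0,0.5],[0,0,0]],
  ],
)

```text
t: 9.68
ee_pos: [0.5058, -0.1048, 0.0321]
tool_rot: [2.958, -0.001, 1.571]
ft_force: [-3.6, 0.2, 6.9]
width: 0.0004
```

```bash
python3 - <<'E'
from h import *
s=robot.get_state();print(s['ee_pos'],s['ft_force'],s['moment'])
i=robot.read_camera("side");cv2.imwrite("pics/s9.png",cv2.resize(i[140:240,230:350],None,fx=6,fy=6,interpolation=cv2.INTER_CUBIC)[:,:,::-1])
i=robot.read_camera("wrist");cv2.imwrite("pics/w9.png",cv2.resize(i[170:260,200:320],None,fx=6,fy=6)[:,:,::-1])
E
```

```text
[ 0.50582245 -0.10482981  0.03210192] [-3.5811179   0.21483789  6.85251291] [0.07189177 0.61021674 0.04528854]
```

View pics/s9.png

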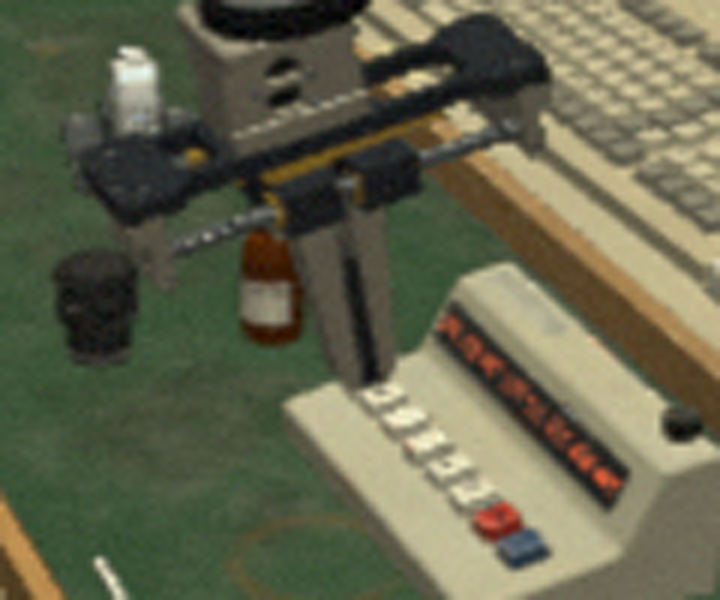

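View pics/w9.png

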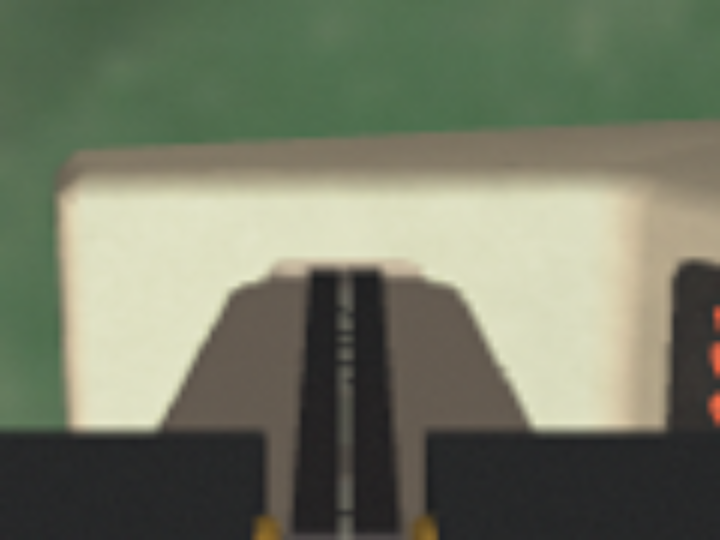

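The leftmost key is pressed with about 7.8 N: the tip is on it in the side view at crop (365,380), and the other keys are untouched. Releasing, then crossing to the rightmost key 154 mm away.

Call:
jog_arm(
  increments=[
    [0,[0,0,-5],[0,0,0]],
    [0,[0,0,-30],[0,0,0]],
    [0,[-38,0,-30],[0,0,0]],
    [0,[-77,0,-30],[0,0,0]],
    [0,[-116,0,-30],[0,0,0]],
    [0,[-154,0.5,-30],[0,0,0]],
    [0,[-154,0.5,-25],[0,0,0]],
    [0,[-154,0.5,-15],[0,0,0]],
    [0,[-154,0.5,-10],[0,0,0]],
    [0,[-154,0.5,-10],[0,0,0]],
    [0,[-154,0.5,-10],[0,0,0]],
  ],
)

```text
t: 11.15
ee_pos: [0.5046, -0.2584, 0.0416]
tool_rot: [2.957, -0.001, 1.571]
ft_force: [-0.9, 0.4, -0.6]
width: 0.0007
```

```bash
python3 - <<'E'
from h import *
s=robot.get_state();print(s['ee_pos'],s['ft_force'],s['moment'])
P=robot.camera_params("wrist"); print(proj("wrist",[.506,-.259,.034],P),proj("wrist",[.506,-.251,.034],P))
i=robot.read_camera("side");cv2.imwrite("pics/s10.png",cv2.resize(i[140:240,270:390],None,fx=6,fy=6,interpolation=cv2.INTER_CUBIC)[:,:,::-1])
i=robot.read_camera("wrist");cv2.imwrite("pics/w10.png",cv2.resize(i[160:260,190:320],None,fx=6,fy=6)[:,:,::-1])
E
```

```text
[ 0.50461574 -0.25835459  0.04162398] [-0.91253117  0.37732683 -0.56363221] [-0.13621684  0.07223186 -0.00093765]
[258.2 225.6] [258.2 214.8]
```

View pics/s10.png

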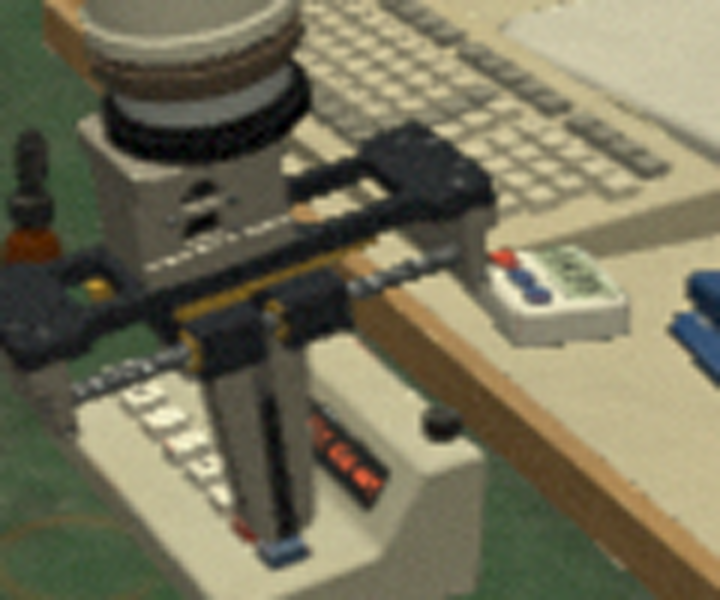

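View pics/w10.png

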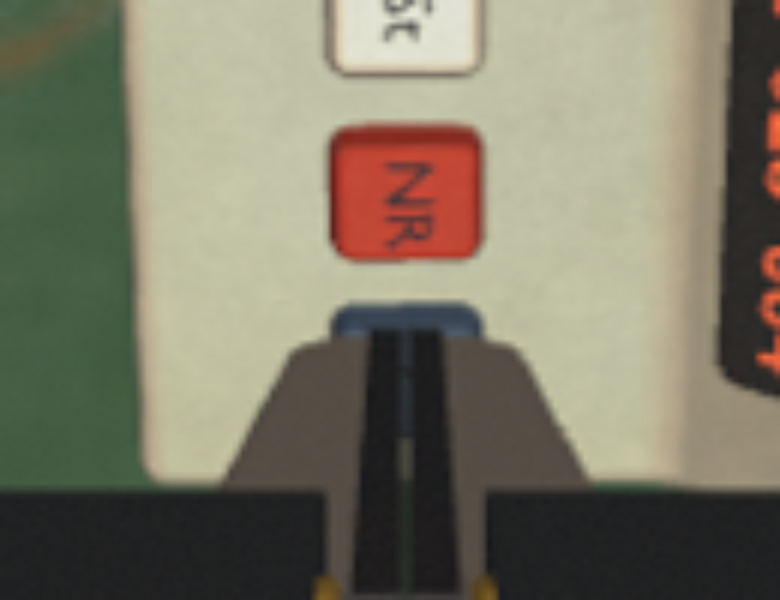

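The tip sits over the blue key (visible edge at crop (405,308)), with the red key well clear at v<262. Pressing.

Call:
jog_arm(
  increments=[
    [0,[0,0,3],[0,0,0]],
    [0,[0,0,6],[0,0,0]],
    [0,[0,0,7.5],[0,0,0]],
    [0,[0,0,8.5],[0,0,0]],
    [0,[0,0,8.5],[0,0,0]],
  ],
)

```text
t: 11.88
ee_pos: [0.5059, -0.2588, 0.0332]
tool_rot: [2.958, -0.001, 1.571]
ft_force: [-2.2, 0.4, 2.4]
width: 0.0006
```

Call:
jog_arm(
  increments=[
    [0,[0,0,0.7],[0,0,0]],
    [0,[0,0,0.7],[0,0,0]],
  ],
)

```text
t: 12.12
ee_pos: [0.506, -0.2588, 0.0326]
tool_rot: [2.958, -0.001, 1.571]
ft_force: [-4.1, 1.5, 5.5]
width: 0.0002
```

Call:
jog_arm(
  increments=[
    [0,[0,0,0.6],[0,0,0]],
    [0,[0,0,0.6],[0,0,0]],
    [0,[0,0,0.6],[0,0,0]],
  ],
)

```text
t: 12.5
ee_pos: [0.5061, -0.2588, 0.0321]
tool_rot: [2.958, -0.001, 1.571]
ft_force: [-3.6, 1.4, 6.0]
width: 0.0003
```

```bash
python3 - <<'E'
from h import *
s=robot.get_state();print(s['ee_pos'],s['ft_force'],s['moment'])
i=robot.read_camera("side");cv2.imwrite("pics/s11.png",cv2.resize(i[180:250,270:370],None,fx=7,fy=7,interpolation=cv2.INTER_CUBIC)[:,:,::-1])
E
```

```text
[ 0.50607099 -0.25875451  0.03208873] [-3.59904759  1.4222933   5.99533098] [0.22131376 0.7197512  0.07322996]
```

View pics/s11.png

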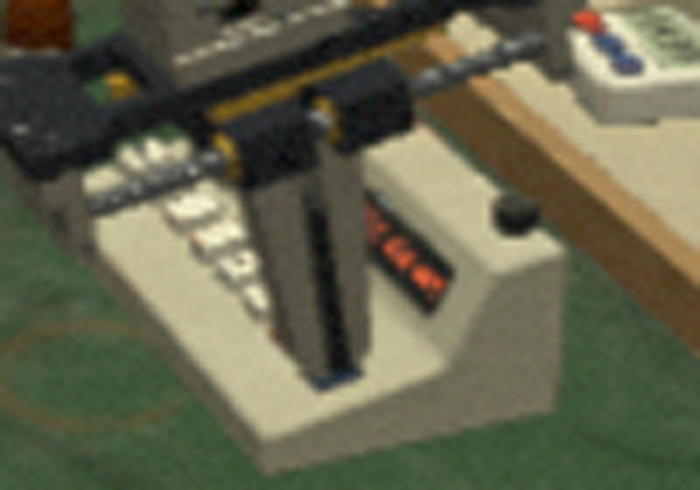

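The blue key is going in, at about 6.5 N along the key. A touch more, then release and rise.

Call:
jog_arm(
  increments=[
    [0,[0,0,0.4],[0,0,0]],
    [0,[0,0,0.4],[0,0,0]],
    [0,[0,0,-10],[0,0,0]],
    [0,[0,0,-60],[0,0,0]],
    [0,[0,0,-110],[0,0,0]],
    [0,[0,0,-130],[0,0,0]],
    [0,[0,0,-130],[0,0,0]],
  ],
)

```text
t: 13.42
ee_pos: [0.4834, -0.2601, 0.162]
tool_rot: [2.954, 0.002, 1.57]
ft_force: [-0.0, -0.3, 0.6]
width: 0.0006
```

```bash
python3 - <<'E'
from h import *
s=robot.get_state();print(s['t'],s['ee_pos'],s['ft_force'])
R=Rtilt(0,77.6); inc([.512,.209,.16],R)
i=robot.read_camera("side");cv2.imwrite("pics/s12.png",cv2.resize(i[140:260,220:360],None,fx=5,fy=5,interpolation=cv2.INTER_CUBIC)[:,:,::-1])
E
```

```text
13.425 [ 0.48341167 -0.26005607  0.16195761] [-0.02019568 -0.34374753  0.55855142]
shift mm [469.1  27.7   6.1] turn [ 1.072 -0.103  1.235]
```

View pics/s12.png

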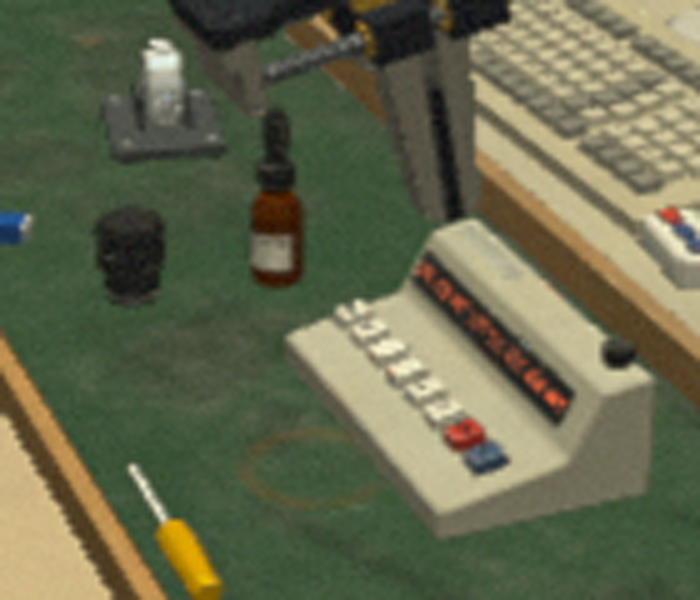

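All eight keys are up again and nothing else has moved. Crossing over to the tally.

Call:
jog_arm(
  increments=[
    [0,[50,3,1],[0.1,0,0.1]],
    [0,[105,6,1],[0.25,-0.02,0.3]],
    [0,[160,9,2],[0.4,-0.03,0.45]],
    [0,[215,12,3],[0.5,-0.05,0.6]],
    [0,[270,16,4],[0.65,-0.06,0.75]],
    [0,[325,19,4],[0.8,-0.08,0.9]],
    [0,[380,22,5],[0.9,-0.09,1.05]],
    [0,[435,26,6],[1.0,-0.1,1.15]],
    [0,[469.1,27.7,6.1],[1.072,-0.103,1.235]],
    [0,[469.1,27.7,6.1],[1.072,-0.103,1.235]],
    [0,[469.1,27.7,6.1],[1.072,-0.103,1.235]],
  ],
)

```text
t: 14.85
ee_pos: [0.5101, 0.2094, 0.1578]
tool_rot: [-3.135, -0.001, 1.355]
ft_force: [0.5, 0.4, -0.4]
width: 0.0007
```

```bash
python3 - <<'E'
from h import *
s=robot.get_state();print(s['t'],s['ee_pos'],s['ft_force'],s['tool_rot'])
P=robot.camera_params("wrist")
R=Rtilt(0,77.6); inc([.512,.209,.075],R)
o=np.array([.5157,.2266]);d=np.array([.2151,.9766]);x=np.array([.9766,-.2151])
for n,y,z in [("lever",-.017,.063),("end",-.026,.065),("hinge",.009,.057)]:
    print(n,proj("wrist",[*(o+d*y),z],P),proj("wrist",[*(o+d*y+x*.005),z],P),proj("wrist",[*(o+d*y-x*.005),z],P))
i=robot.read_camera("wrist");cv2.imwrite("pics/w13.png",cv2.resize(i[110:260,160:360],None,fx=4,fy=4,interpolation=cv2.INTER_CUBIC)[:,:,::-1])
i=robot.read_camera("side");cv2.imwrite("pics/s13.png",cv2.resize(i[110:210,210:310],None,fx=6,fy=6,interpolation=cv2.INTER_CUBIC)[:,:,::-1])
E
```

```text
14.85 [0.5100871  0.20939223 0.15782841] [ 0.52689197  0.36018206 -0.3605042 ] [-3.13530036e+00 -1.20093688e-03  1.35487976e+00]
shift mm [-0.1  2.5 82.8] turn [-0.036 -0.007  0.003]
lever [260.1 194.3] [265.  194.3] [255.2 194.3]
end [260.1 203.2] [264.9 203.3] [255.2 203.2]
hinge [260.2 168.3] [265.  168.3] [255.3 168.3]
```

View pics/w13.png

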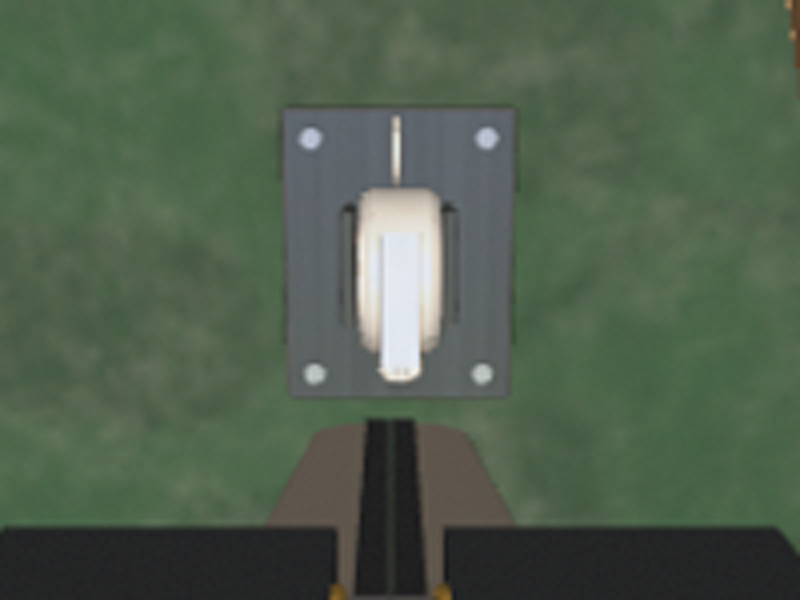

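View pics/s13.png

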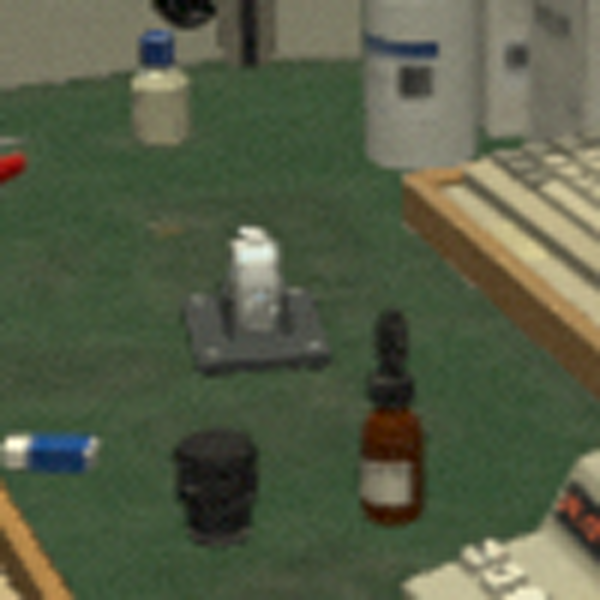

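The wrist view matches the prediction: lever free end at (260,203) and hinge end at (260,168). The ring points away, as expected. Descending to just above the lever.

Call:
jog_arm(
  increments=[
    [0,[0,1,20],[-0.036,-0.007,0]],
    [0,[0,2,45],[-0.036,-0.007,0]],
    [0,[0,2.5,65],[-0.036,-0.007,0]],
    [0,[0,2.5,78],[-0.036,-0.007,0]],
    [0,[0,2.5,83],[-0.036,-0.007,0]],
    [0,[0,2.5,83],[-0.036,-0.007,0]],
    [0,[0,2.5,83],[-0.036,-0.007,0]],
  ],
)

```text
t: 15.82
ee_pos: [0.5137, 0.21, 0.0772]
tool_rot: [3.138, -0.002, 1.355]
ft_force: [-0.3, -0.3, 0.0]
width: 0.0003
```

```bash
python3 - <<'E'
from h import *
s=robot.get_state();print(s['t'],s['ee_pos'],s['ft_force'],s['tool_rot'])
R=Rtilt(0,77.6); inc([.512,.209,.060],R)
i=robot.read_camera("wrist");cv2.imwrite("pics/w14.png",cv2.resize(i[110:260,160:360],None,fx=4,fy=4,interpolation=cv2.INTER_CUBIC)[:,:,::-1])
i=robot.read_camera("side");cv2.imwrite("pics/s14.png",cv2.resize(i[110:180,220:290],None,fx=8,fy=8,interpolation=cv2.INTER_CUBIC)[:,:,::-1])
E
```

```text
15.825 [0.51368219 0.20997442 0.07717815] [-0.30672375 -0.28010268  0.01652055] [ 3.13802487e+00 -1.95490324e-03  1.35473900e+00]
shift mm [-1.3 -1.5 17.2] turn [ 0.02  -0.011  0.002]
```

View pics/w14.png

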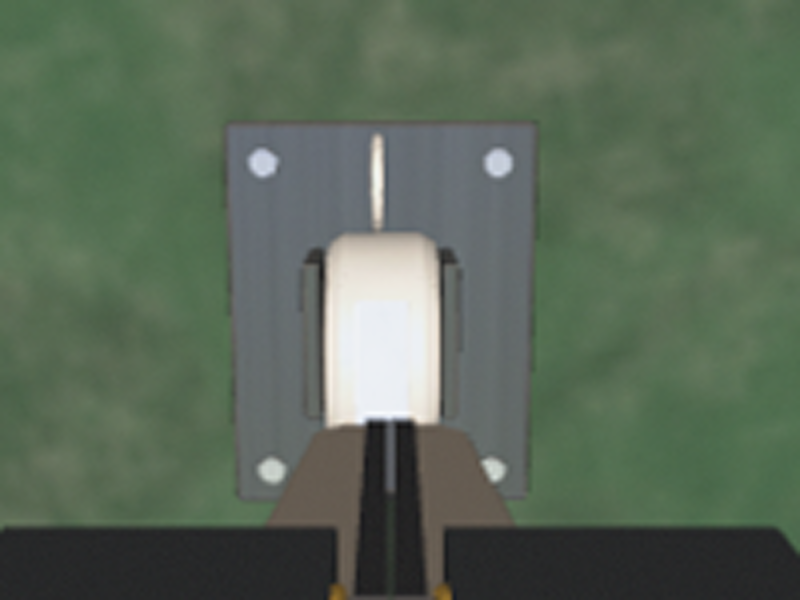

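View pics/s14.png

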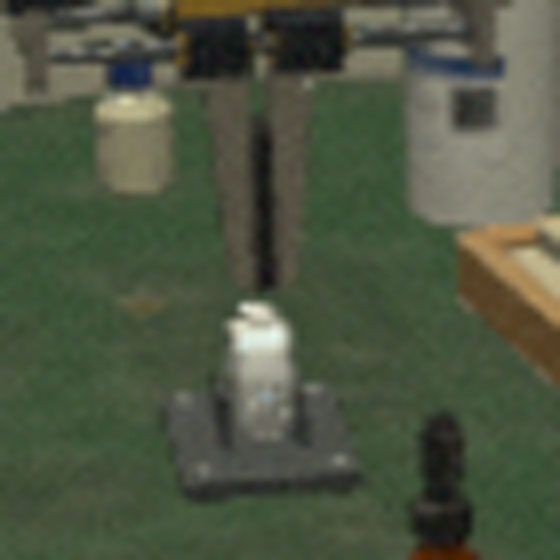

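The tip at crop (390,425) is centred over the lever to within 1.5 mm, with the free end under it. The side view shows the tip just above the lever (crop (262,285) against (258,303)). Correcting sideways and descending.

Call:
jog_arm(
  increments=[
    [0,[-1,-1.5,4],[0,0,0]],
    [0,[-1,-1.5,8],[0,0,0]],
    [0,[-1,-1.5,11],[0,0,0]],
    [0,[-1,-1.5,11],[0,0,0]],
  ],
)

```text
t: 16.42
ee_pos: [0.5111, 0.2092, 0.0648]
tool_rot: [3.14, -0.001, 1.355]
ft_force: [0.3, 0.2, 0.3]
width: 0.0004
```

Call:
jog_arm(
  increments=[
    [0,[0,0,1],[0,0,0]],
    [0,[0,0,2],[0,0,0]],
    [0,[0,0,2],[0,0,0]],
  ],
)

```text
t: 16.8
ee_pos: [0.5114, 0.2092, 0.0633]
tool_rot: [3.139, -0.001, 1.355]
ft_force: [0.4, -0.2, 0.5]
width: 0.0002
```

Call:
jog_arm(
  increments=[
    [0,[0,0,1],[0,0,0]],
    [0,[0,0,2],[0,0,0]],
    [0,[0,0,2],[0,0,0]],
  ],
)

```text
t: 17.18
ee_pos: [0.5114, 0.2092, 0.0613]
tool_rot: [3.139, -0.001, 1.355]
ft_force: [-1.2, -0.5, 1.4]
width: 0.0001
```

```bash
python3 - <<'E'
from h import *
s=robot.get_state();print(s['t'],s['ee_pos'],s['ft_force'],s['tool_rot'])
i=robot.read_camera("wrist");cv2.imwrite("pics/w15.png",cv2.resize(i[110:260,160:360],None,fx=4,fy=4,interpolation=cv2.INTER_CUBIC)[:,:,::-1])
i=robot.read_camera("side");cv2.imwrite("pics/s15.png",cv2.resize(i[110:180,220:290],None,fx=8,fy=8,interpolation=cv2.INTER_CUBIC)[:,:,::-1])
E
```

```text
17.175 [0.51140283 0.20923752 0.06125646] [-1.22736148 -0.4979957   1.39351051] [ 3.13944859e+00 -1.38912944e-03  1.35466335e+00]
```

View pics/w15.png

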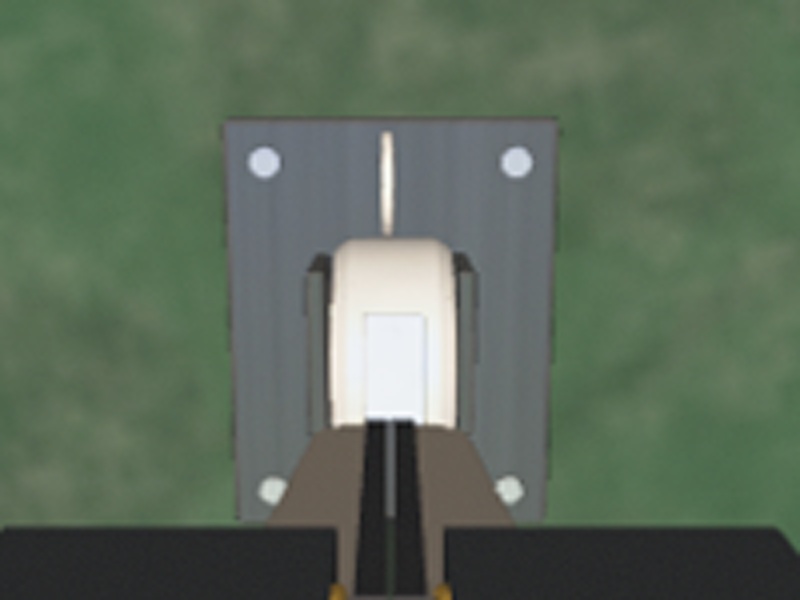

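View pics/s15.png

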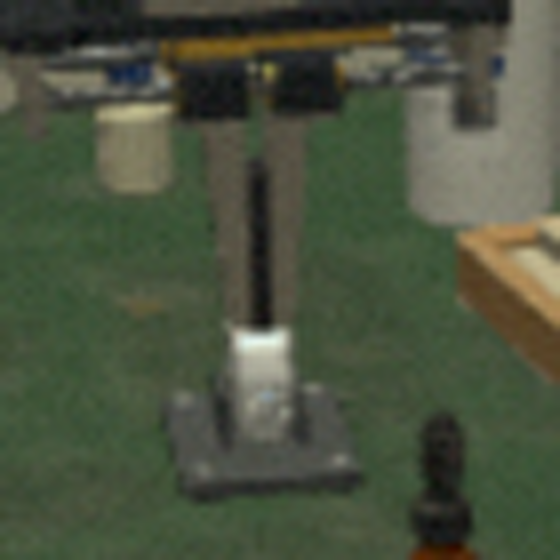

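The tip is on the lever and pressing (about 1.4 N): the lever is hidden under the tip at side crop (260,325). Going on down with small steps.

Call:
jog_arm(
  increments=[
    [0,[0,0,1],[0,0,0]],
    [0,[0,0,1.5],[0,0,0]],
    [0,[0,0,1.5],[0,0,0]],
  ],
)

```text
t: 17.65
ee_pos: [0.5114, 0.2093, 0.0598]
tool_rot: [3.139, -0.001, 1.355]
ft_force: [0.4, -0.3, 1.3]
width: 0.0005
```

Call:
jog_arm(
  increments=[
    [0,[0,0,0.7],[0,0,0]],
    [0,[0,0,1.2],[0,0,0]],
    [0,[0,0,1.2],[0,0,0]],
  ],
)

```text
t: 18.02
ee_pos: [0.5113, 0.2093, 0.0585]
tool_rot: [3.14, -0.001, 1.355]
ft_force: [-0.1, -0.9, 2.2]
width: 0.0003
```

```bash
python3 - <<'E'
from h import *
s=robot.get_state();print(s['t'],s['ee_pos'],s['ft_force'])
i=robot.read_camera("side");cv2.imwrite("pics/s16.png",cv2.resize(i[110:180,220:290],None,fx=8,fy=8,interpolation=cv2.INTER_CUBIC)[:,:,::-1])
E
```

```text
18.025 [0.51134811 0.20929738 0.05853334] [-0.06705994 -0.87022428  2.18402169]
```

View pics/s16.png

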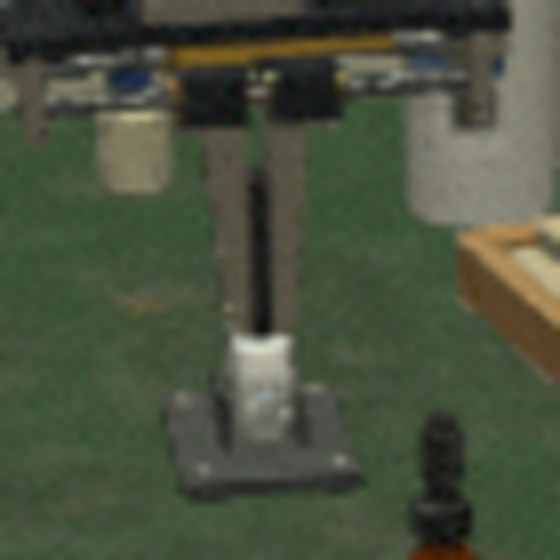

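The force is about 2.2 N, close to the lever's 2.5 N limit. A bit further, to confirm by the stop.

Call:
jog_arm(
  increments=[
    [0,[0,0,0.6],[0,0,0]],
    [0,[0,0,0.6],[0,0,0]],
  ],
)

```text
t: 18.32
ee_pos: [0.5114, 0.2093, 0.0581]
tool_rot: [3.14, -0.001, 1.355]
ft_force: [-0.7, -2.0, 3.7]
width: -0.0001
```

Call:
jog_arm(
  increments=[
    [0,[0,0,0.5],[0,0,0]],
    [0,[0,0,0.5],[0,0,0]],
  ],
)

```text
t: 18.58
ee_pos: [0.5114, 0.2092, 0.0576]
tool_rot: [3.14, -0.001, 1.355]
ft_force: [-0.5, -1.1, 4.8]
width: 0.0006
```

The force climbs past 2.5 N (3.7, then 4.8), so the lever is at its stop. Releasing upward.

Call:
jog_arm(
  increments=[
    [0,[0,0,-5],[0,0,0]],
    [0,[0,0,-15],[0,0,0]],
    [0,[0,0,-50],[0,0,0]],
    [0,[0,0,-100],[0,0,0]],
    [0,[0,0,-100],[0,0,0]],
    [0,[0,0,-100],[0,0,0]],
  ],
)

```text
t: 19.32
ee_pos: [0.5108, 0.2093, 0.1572]
tool_rot: [3.14, -0.001, 1.355]
ft_force: [-0.1, 0.8, -0.3]
width: 0.0001
```

```bash
python3 - <<'E'
from h import *
s=robot.get_state();print(s['t'],s['ee_pos'],s['ft_force'])
i=robot.read_camera("wrist");cv2.imwrite("pics/w17.png",cv2.resize(i[110:260,160:360],None,fx=4,fy=4,interpolation=cv2.INTER_CUBIC)[:,:,::-1])
i=robot.read_camera("side");cv2.imwrite("pics/s17.png",cv2.resize(i[140:260,220:360],None,fx=5,fy=5,interpolation=cv2.INTER_CUBIC)[:,:,::-1])
a=cv2.imread("pics/side0.png").astype(int); d=np.abs(a-i[:,:,::-1].astype(int)).max(2)[140:320,160:360]
print("changed px>60 in desk area",(d>60).sum())
E
```

```text
19.325 [0.51075625 0.20925223 0.15715071] [-0.06760056  0.80307362 -0.30032269]
changed px>60 in desk area 1
```

View pics/w17.png

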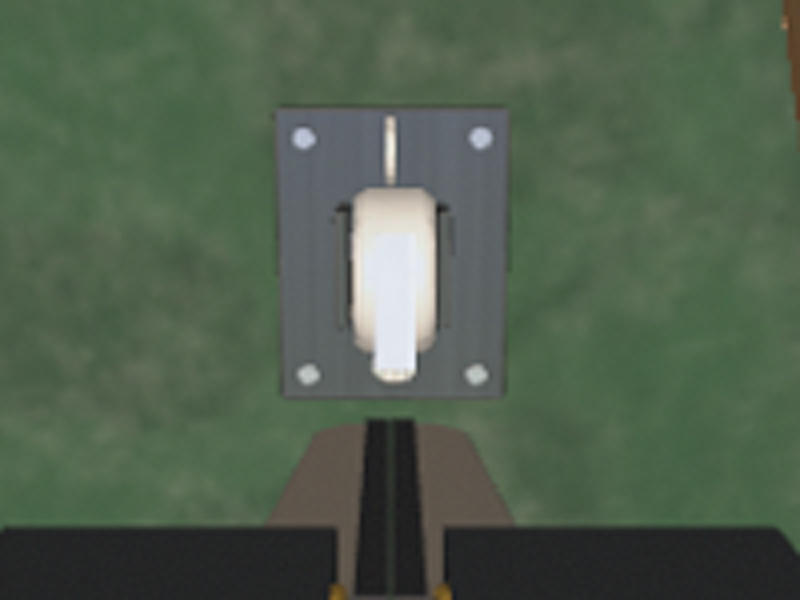

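View pics/s17.png

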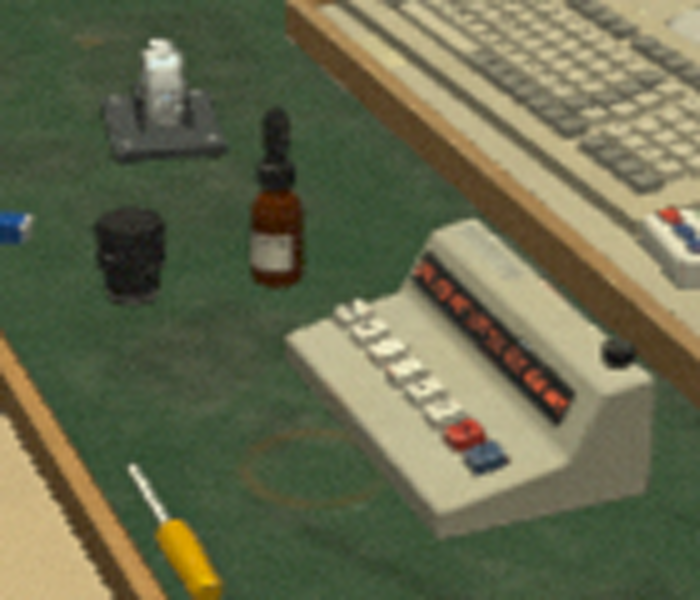

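The lever is back up, with its free end at crop (395,372), the same as before the press. The keys are up, and the side picture matches the first one. Handing in.

```bash
python3 -c "
from station import robot
print(robot.job_done(), robot.get_state()['t'])"
```

```text
the job is handed in; nothing more can be done
the job is handed in; nothing more can be done
```

The job is handed in: I tapped the leftmost key, then the rightmost (blue) key, then clicked the tally lever, all with closed fingertips. The last move ended at 19.3 s of the 56 s allowed. No verdict was reported.

- **Presses:** the last force readings were about 7.8 N on the leftmost key and about 7 N on the rightmost, plus a last 0.4 mm on the rightmost that I did not read. The lever went to about 4.8 N, past its 2.5 N spring and onto its stop. The key and lever joints can't be read, so I judged the travel from force and tool motion.
- **Last checks:** in the final pictures the keys and the lever are up and the tool is clear of everything. Compared with the first side picture, only one pixel in the area around the counters differed clearly. The slide box was not fully in that comparison; the arm stayed clear of it.
- **Disagreement:** the tip reach did not match the stated 22 mm. First contact came with the TCP about level with the key top, so the real reach is close to 0 mm. The side and wrist pictures showed the same shortfall, so I found each contact by small steps and force.

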